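# Release the marker from its gravity dispenser

### The job

Two dispensers stand on the worktop, one holding the marker and the other the glue stick. Press down the paddle of the one with the marker so that the gate at the other end lifts and the marker rolls into the tray by itself, then let the paddle come back up so the gate is shut again. Do not touch the marker, do not work the glue stick's dispenser, and leave the loose things around them where they are.

Things in the scene. Friction and masses are not known exactly. Their poses are not given: they have to be found in the camera images.
- marker_dispenser: grey plastic dispenser with the marker, fixed, 150 deep (x) x 168 wide x 44 high. Origin at its underside; -x is its front, z up. Dark ramp (x = 0 to 54, z = 18 to 32) falls to the front; clear gate across it at x = 15; catch tray x = -74 to 0, floor z = 6, front wall to z = 33. Steel-rod rocker pivots at x = -50, z = 35: gate on its back end, white paddle on its front end ahead of the tray
- glue_dispenser: grey plastic dispenser with the glue stick, fixed, 150 deep (x) x 168 wide x 44 high. Origin at its underside; -x is its front, z up. Dark ramp (x = 0 to 54, z = 18 to 32) falls to the front; clear gate across it at x = 15; catch tray x = -74 to 0, floor z = 6, front wall to z = 33. Steel-rod rocker pivots at x = -50, z = 35: gate on its back end, white paddle on its front end ahead of the tray
- marker_rocker (a joint): tilt of the rocker in rad: 0 = paddle up, gate shut; 0.40 = paddle fully down, gate fully lifted (stop). A spring brings it back to 0; pressing takes about 1.5 N at first and 4 N fully down. The gate's edge is some 10 mm above the ramp at rest and rises 6.5 mm per 0.1 rad; a marker passes from about 0.2
- glue_rocker (a joint): tilt of the rocker in rad: 0 = paddle up, gate shut; 0.40 = paddle fully down, gate fully lifted (stop). A spring brings it back to 0; pressing takes about 1.5 N at first and 4 N fully down. The gate's edge is some 10 mm above the ramp at rest and rises 6.5 mm per 0.1 rad; a marker passes from about 0.2
- marker_paddle_top (a point): middle of the upper face of the white paddle on the marker dispenser's rocker: paddle 30 (x) x 40 (y) x 7 thick, across the dispenser's front. At rest 127 in front of the dispenser's origin (-x), 63 above the worktop; fully pressed about 30 lower. Its slope goes from front edge up by 0.15 rad to front edge down by 0.25 rad
- glue_paddle_top (a point): middle of the upper face of the white paddle on the glue stick dispenser's rocker: paddle 30 (x) x 40 (y) x 7 thick, across the dispenser's front. At rest 127 in front of the dispenser's origin (-x), 63 above the worktop; fully pressed about 30 lower. Its slope goes from front edge up by 0.15 rad to front edge down by 0.25 rad
- marker_mid (a point): centre of the marker: white barrel with a coloured cap, 136 long (its y), 16 across, 20 g; it lies across the ramp behind the gate and rolls
- marker_tray (a point): middle of the catch tray's floor in the marker's dispenser; the tray is about 72 x 145 inside
- glue_mid (a point): centre of the glue stick: white barrel, dark cap, 90 long (its y), 25 across; lies behind the gate of the other dispenser and stays there
- staple_box: card box of staples 51 x 75 x 24, loose between the dispensers; bystander, origin at its underside
- clip_big: black binder clip 57 x 41 x 17 lying on the worktop between the paddles; bystander, origin at its underside
- eraser: eraser 22 x 58 x 12 lying at the right; bystander, origin at its underside
- sticky_pad: pad of notes 76 x 76 x 14 lying at the right; bystander, origin at its underside
- remover: jaw staple remover 29 x 55 x 28 lying behind the staple box; bystander, origin at its underside
- marker: the same marker; origin at the underside of its middle at the start, 8 from its centre line, turns as it rolls

How it is judged:
By the outcome, as a careful person would: the job done as asked, in the order asked, and still so for the second after the job is handed in, with the robot touching nothing.
It also fails if it takes over 35 s, if anything falls off the work surface, if the arm or the gripper's body presses on something with over 40 N, if the wrist force passes 120 N, or if a joint passes its speed limit or range.

### The arm

A 6-joint arm with a two-finger parallel gripper is mounted at the origin on a cart in front of the work surface, level with it; the furniture and walls round the work are solid. World frame = base frame: x ahead of the robot, y to its left, z up, the work surface at z = 0. Lengths are in mm, angles in degrees, forces in N, time in s.
With the tool pointing down it reaches from about 300 to 850 mm from the base axis. Payload 4.2 kg.
Tool frame: the origin (TCP) lies at the very end of the fingers, on their centre line; the grasp point (between the pads) lies 19 mm behind it; z points along the fingers, y is the direction in which the jaws open and shut (so a half turn about z gives the same grasp; the last joint's range is limited). The gripper opens to 91 mm and grips with 3 to 60 N. Pads are 32 mm wide; open, the fingers measure 118 mm over their backs; the gripper's body (76 mm by 178 mm) begins 60 mm behind the grasp point.
Start: joints at [-69.328, 18.312, 89.639, -0, 72.044, -1.146], TCP at [213.711, -533.827, 213.976] pointing down, gripper open.
Joint ranges: [-177.97, 177.97], [-48.28, 115.42], [12.27, 149.76], [-77.06, 257.06], [2.81, 150.46], [-146.56, 146.56]. Speed limits (degrees/s): [147.25, 147.25, 180, 180, 180, 180].

### API

Orientations are given as [roll, pitch, yaw] about the fixed x, y, z axes, in that order (R = Rz(yaw) Ry(pitch) Rx(roll)).
In Python, from workcell import env gives the robot as it stands. The module is installed in compiled form; this text tells all that it offers.
- The arm moves only by the tool arm_command, never from a script. Its argument "targets" is a list of rows, each a list of 5 numbers: the closure, from 0 (fully open) to 1 (shut), then the shift along the tool's x, y, z each as a share of 50 cm, from -1 to 1, then the turn about the tool's z as a share of pi/4 rad, from -1 to 1. A call has 1 to 8 rows; each row is the pose to reach, as a shift and turn from the pose measured when the call began, along the tool's axes at that moment; what a row does not reach only later rows make up. A row lasts 1/12 s, in which the tool goes at most 41.7 mm and 7.16 degrees, less where a joint would pass 70% of its speed; a pose out of reach is approached as far as the arm can. A call with a number of a shift or a turn outside -1 to 1 is refused whole. A call with a gripper value outside its range is refused whole. The fingers move at their own pace and stop on an object; "squeeze" is the grip in N (left out, the last holds). Time passes only in rows, so rows that repeat a pose let the fingers close. It gives the time, the measured TCP pose, the force and the opening at its end, in the units of the state.
- env.state(): the state, without advancing time (a new reading comes with each control period).
- env.grab_frame(name): name is "scene" or "side" or "wrist"; returns the picture (480x640x3 uint8, red, green, blue); there is no depth.
- env.camera_params(name): a dict with "camera_matrix" (3x3 intrinsics, pixels), "R" (3x3) and "t" (3): a world point X has camera coordinates R X + t; the wrist camera has in their place "hand_eye" (4x4, takes a point from camera to tool coordinates, whose origin is the TCP and whose axes are the flange's). Camera axes: x right, y down, z forward; pixel columns grow to the right and rows downward; lengths in mm; the calibration is good to about 2 mm. A picture is of the moment at which its call begins: read the wrist's pose just before it. camera_params takes no time and is no camera call.
- env.job_done(): hands the job in, once; it reports no verdict.
The state is a dict: "time_s": time; "qpos": joint angles; "qvel": joint speeds; "effort": joint torques, N m; "ee_pos": TCP position; "ee_rot": TCP orientation; "force": force on the tool from outside, world axes, zero at the start; "torque": the same for the moment, N m; "gripper_width": finger opening in mm.
Only numpy, scipy, OpenCV 4.12 (cv2) and the standard library are available. Lean on these libraries where they do the work, as an engineer would, in place of code of your own. Each camera call takes 0.05 s, during which the arm holds its last target.

## Working session

There is one attempt and no reset: what is moved stays moved. The work goes in short steps, Python scripts to look and compute and a tool call to move; the robot and the scene stay as the last step left them, time stands still between calls to the robot, and variables do not carry over. Pictures are saved under pics/ and viewed, and the job is handed in when it is done.

Besides the shell and the picture viewer there is one more tool, called as name([rows], argument=value, ...), one row to a line, values as JSON. arm_command: Moves the arm, as the interface text tells. Shift numbers are shares of 50 cm and turn numbers shares of pi/4 rad, none past 1 either way. Its arguments: {"type":"object","properties":{"targets":{"type":"array"},"squeeze":{"type":"number"}},"required":["targets"]}

```bash
mkdir -p pics; python3 - <<'E'
from workcell import env
import cv2
s=env.state();print(s)
for n in("scene","side","wrist"):
    cv2.imwrite(f"pics/{n}0.png",env.grab_frame(n)[:,:,::-1]);print(n,env.camera_params(n))
E
```

```text
{'time_s': 0.0, 'qpos': array([-6.93277845e+01,  1.83529821e+01,  8.97078136e+01, -1.71572318e-03,
        7.20434406e+01, -1.14442447e+00]), 'qvel': array([ 0.00483842, -0.01886607, -0.04402893,  0.02730725, -0.03575172,
        0.10074852]), 'effort': array([ 2.00866552e-04, -4.12466455e+01, -2.31970453e+01,  7.28727831e-02,
        4.57309652e-02, -1.70230164e-04]), 'ee_pos': array([ 213.51558824, -533.33349968,  213.0973043 ]), 'ee_rot': array([-1.79895752e+02, -4.51013187e-04,  2.18171700e+01]), 'force': array([-0.36618331, -0.11952609, -0.27954007]), 'torque': array([ 0.02526148, -0.01735168,  0.02357145]), 'gripper_width': 91.45522529954066}
scene {'camera_matrix': array([[591.69979253,   0.        , 316.95050132],
       [  0.        , 591.69979253, 239.29536765],
       [  0.        ,   0.        ,   1.        ]]), 'R': array([[ 0.48390418, -0.87475337,  0.02536302],
       [-0.35969462, -0.22523305, -0.90547769],
       [ 0.79778226,  0.4290415 , -0.42363529]]), 't': array([-365.29196989,  225.41838274, 1220.2580461 ])}
side {'camera_matrix': array([[470.29794093,   0.     
[... 166 characters left out ...]
02160497],
       [-0.29378578, -0.55570081, -0.77774451],
       [ 0.33290127,  0.7032283 , -0.62820912]]), 't': array([-513.61695643,  157.49650536,  969.68928369])}
wrist {'camera_matrix': array([[395.69730199,   0.        , 317.31447692],
       [  0.        , 395.69730199, 240.39058671],
       [  0.        ,   0.        ,   1.        ]]), 'hand_eye': array([[ 5.59570959e-04, -9.60449453e-01, -2.78453830e-01,
         7.90893892e+01],
       [ 9.99999842e-01,  5.20142553e-04,  2.15476440e-04,
        -2.70858701e-01],
       [-6.21185424e-05, -2.78453907e-01,  9.60449592e-01,
        -1.71250305e+02],
       [ 0.00000000e+00,  0.00000000e+00,  0.00000000e+00,
         1.00000000e+00]])}
```

View pics/scene0.png

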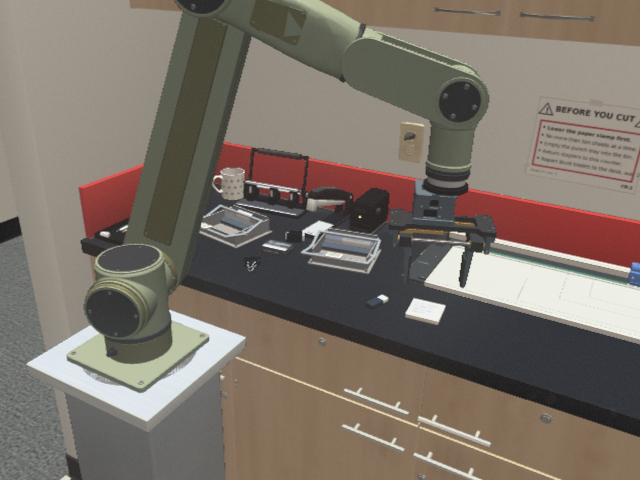

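View pics/side0.png

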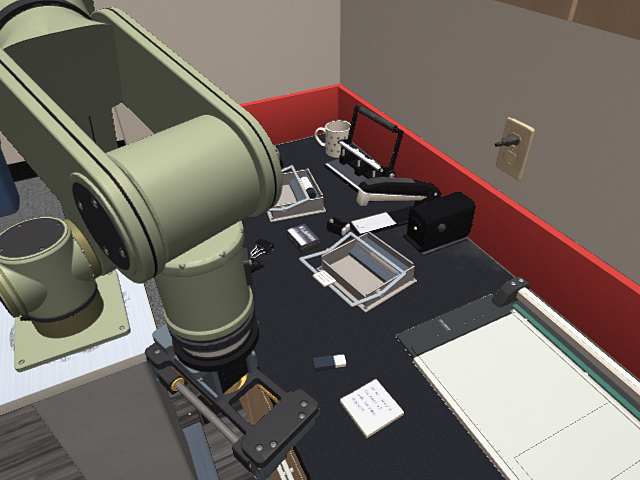

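View pics/wrist0.png

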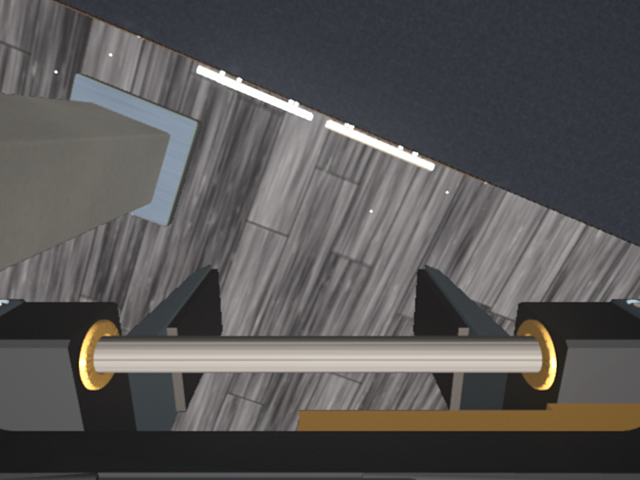

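```bash
python3 - <<'E'
import cv2
a=cv2.imread("pics/scene0.png")[180:290,180:400];cv2.imwrite("pics/sz.png",cv2.resize(a,None,fx=3.6,fy=3.6,interpolation=2))
a=cv2.imread("pics/side0.png")[150:320,240:430];cv2.imwrite("pics/dz.png",cv2.resize(a,None,fx=3.5,fy=3.5,interpolation=2))
E
```

```text
(no output)
```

View pics/sz.png

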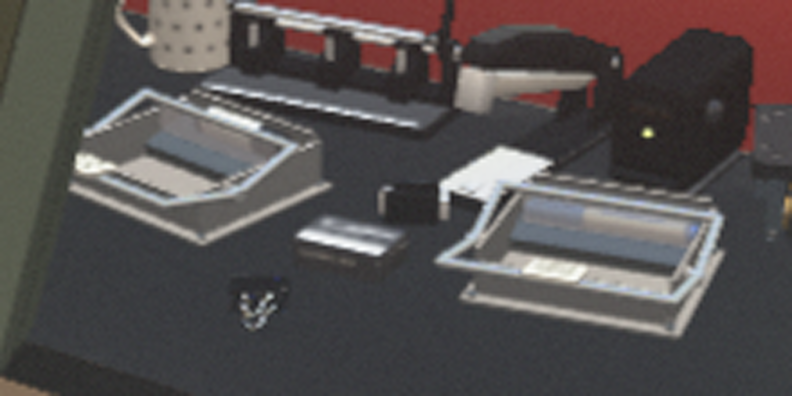

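View pics/dz.png

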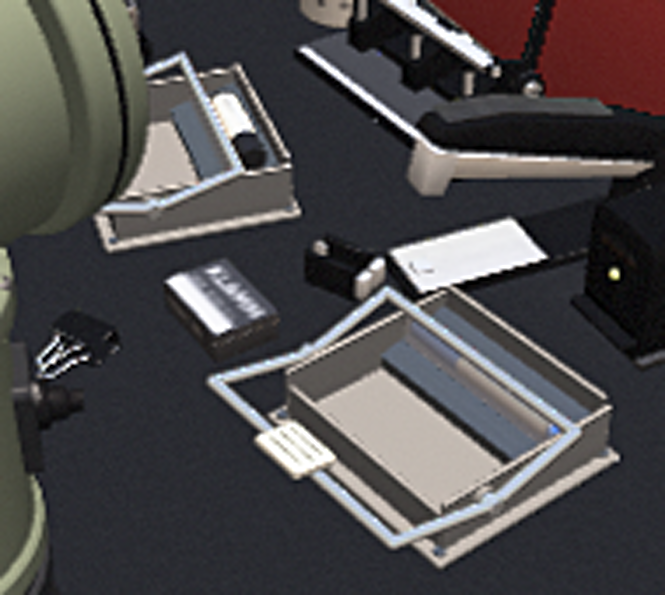

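```bash
cat > h.py <<'E'
import numpy as np,cv2
from workcell import env
def ray(n,u,v):
    c=env.camera_params(n);K,R,t=c["camera_matrix"],np.array(c["R"]),np.array(c["t"])
    return -R.T@t, R.T@np.linalg.solve(K,[u,v,1])
def plane(n,u,v,z):
    o,d=ray(n,u,v);return o+d*(z-o[2])/d[2]
def tri(a,b):
    P=[];
    for n in("scene","side"):
        c=env.camera_params(n);P.append(c["camera_matrix"]@np.c_[c["R"],c["t"]])
    X=cv2.triangulatePoints(P[0],P[1],np.array(a,float),np.array(b,float)).ravel();return X[:3]/X[3]
E
python3 - <<'E'
from h import *
np.set_printoptions(precision=1,suppress=True)
print("tri",tri((334.2,254.4),(324.3,277.7)))
print("pad z63",plane("scene",334.2,254.4,63),plane("side",324.3,277.7,63))
print("FR corner",plane("scene",369.4,272.5,3),plane("side",367.1,310,3))
print("BR",plane("side",416.6,280.9,3))
print("FL",plane("scene",308.6,262.5,3))
E
```

```text
tri [ 489.1 -195.6   60.6]
pad z63 [ 485.4 -197.1   63. ] [ 487.8 -198.7   63. ]
FR corner [ 548.1 -270.4    3. ] [ 549.9 -267.9    3. ]
BR [ 689.3 -244.2    3. ]
FL [ 514.  -107.6    3. ]
```

arm_command([
  [1,0.755,-0.42,0.1,0.23],
  [1,0.755,-0.42,0.1,0.23],
  [1,0.755,-0.42,0.1,0.23],
  [1,0.755,-0.42,0.1,0.23],
  [1,0.755,-0.42,0.1,0.23],
  [1,0.755,-0.42,0.1,0.23],
  [1,0.755,-0.42,0.1,0.23],
  [1,0.755,-0.42,0.1,0.23],
], squeeze=10)

```text
time_s: 0.82
ee_pos: [422.2, -275.9, 175.3]
ee_rot: [-179.9, 0.0, 11.5]
force: [0.8, -1.1, 0.1]
gripper_width: 40.9
```

arm_command([
  [1,0.156,-0.127,0.07,0],
  [1,0.156,-0.127,0.07,0],
  [1,0.156,-0.127,0.07,0],
  [1,0.156,-0.127,0.07,0],
  [1,0.156,-0.127,0.07,0],
])

```text
time_s: 1.23
ee_pos: [486.1, -197.0, 139.5]
ee_rot: [-179.9, 0.1, 11.6]
force: [0.1, 0.2, 0.3]
gripper_width: 6.9
```

```bash
python3 - <<'E'
from h import *
s=env.state();print(s["ee_pos"],s["ee_rot"],s["gripper_width"],s["force"])
for n in("scene","side","wrist"): cv2.imwrite(f"pics/{n}1.png",env.grab_frame(n)[:,:,::-1])
a=cv2.imread("pics/side1.png")[150:330,240:430];cv2.imwrite("pics/dz1.png",cv2.resize(a,None,fx=3.3,fy=3.3,interpolation=2))
E
```

```text
[ 486.05288193 -196.99762698  139.5362066 ] [-1.79876332e+02  1.21686712e-01  1.16246943e+01] 6.948178894248189 [0.05905933 0.24782692 0.26698804]
```

View pics/dz1.png

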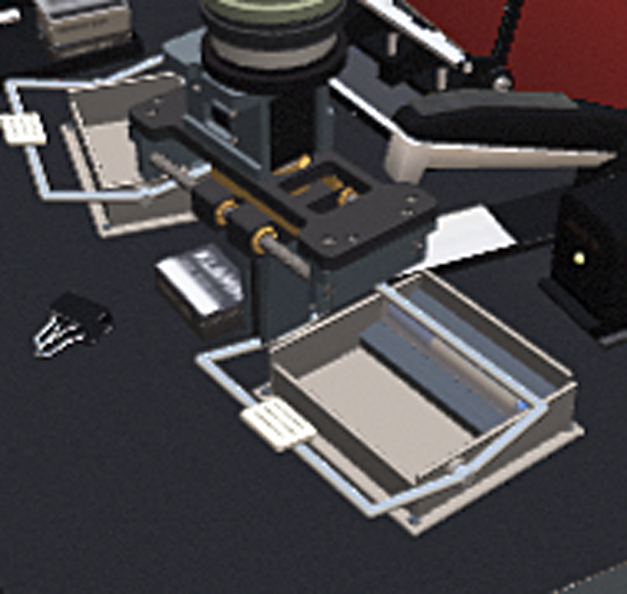

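View pics/wrist1.png

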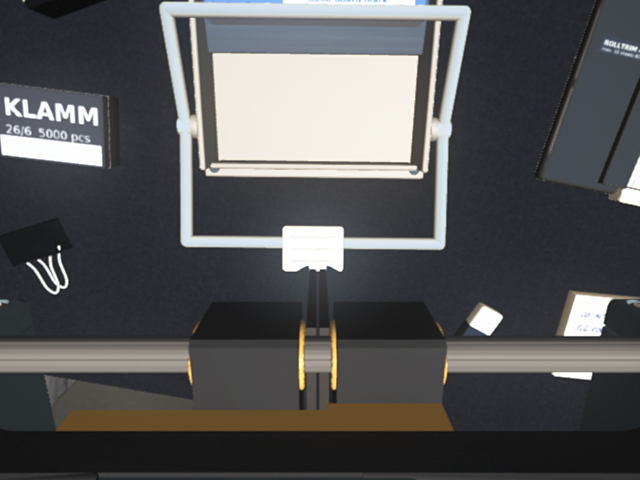

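The wrist view shows the marker's dispenser square to the tool: its paddle is at about (313,248), the "board mark(er)" label is at the top edge, and the fingertips end at about (318,268). I'll cast the paddle pixel onto z = 63.

```bash
python3 - <<'E'
from h import *
from scipy.spatial.transform import Rotation as R
c=env.camera_params("wrist");H=c["hand_eye"];s=env.state()
Rt=R.from_euler("xyz",s["ee_rot"],degrees=True).as_matrix()
a=cv2.imread("pics/wrist1.png");m=(a.min(2)>150).astype(np.uint8);m[:224]=0;m[275:]=0;m[:,:270]=0;m[:,360:]=0
x,y,w,h=cv2.boundingRect(m);print(x,y,w,h)
for u,v in((313,248),(x+w/2,y+h/2),(184,242),(444,243)):
    d=Rt@H[:3,:3]@np.linalg.solve(c["camera_matrix"],[u,v,1]);o=Rt@H[:3,3]+s["ee_pos"]
    p=o+d*(63-o[2])/d[2];print(p.round(1),"tool",(Rt.T@(p-s["ee_pos"])).round(1))
E
```

```text
270 226 90 46
[ 486.6 -195.6   63. ] tool [ 1.6 -3.1 77.7]
[ 486.2 -197.    63. ] tool [ 1.  -1.8 77.7]
[ 473.9 -111.8   63. ] tool [  5.7 -87.7  77.8]
[ 507.  -279.1   63. ] tool [ 5.1 82.9 77.6]
```

arm_command([
  [1,0.003,-0.006,0.06,0],
  [1,0.003,-0.006,0.12,0],
  [1,0.003,-0.006,0.14,0],
  [1,0.003,-0.006,0.155,0],
  [1,0.003,-0.006,0.165,0],
  [1,0.003,-0.006,0.175,0],
  [1,0.003,-0.006,0.185,0],
  [1,0.003,-0.006,0.19,0],
])

```text
time_s: 2.05
ee_pos: [486.6, -196.4, 46.2]
ee_rot: [180.0, -0.0, 11.4]
force: [-3.1, -1.9, 4.2]
gripper_width: 0.4
```

```bash
python3 - <<'E'
from h import *
s=env.state();print(s["ee_pos"],s["gripper_width"],s["force"])
cv2.imwrite("pics/w2.png",env.grab_frame("wrist")[:,:,::-1])
a=env.grab_frame("side")[150:330,240:430,::-1];cv2.imwrite("pics/d2.png",cv2.resize(a,None,fx=3.3,fy=3.3,interpolation=2))
E
```

```text
[ 486.61764293 -196.36841392   46.17645667] 0.36004049645419095 [-3.10932222 -1.93436373  4.18713968]
```

View pics/w2.png

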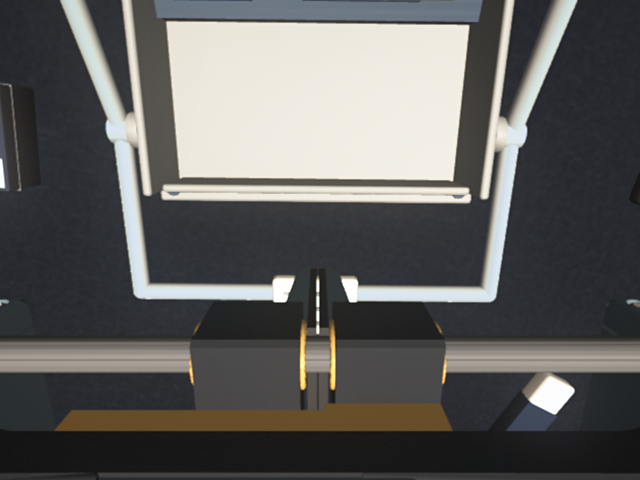

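View pics/d2.png

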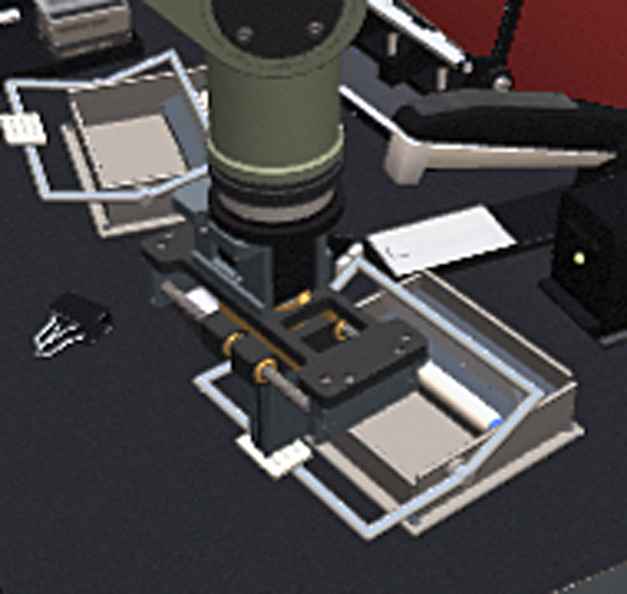

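The fingers are centred on the paddle at (316,290) in the wrist view. In the side view the gate is up and the marker is starting to roll. I'll press a little deeper and hold.

arm_command([
  [1,0,0,0.006,0],
  [1,0,0,0.012,0],
  [1,0,0,0.012,0],
  [1,0,0,0.012,0],
  [1,0,0,0.012,0],
  [1,0,0,0.012,0],
  [1,0,0,0.012,0],
  [1,0,0,0.012,0],
])

```text
time_s: 2.82
ee_pos: [486.7, -196.3, 40.2]
ee_rot: [180.0, -0.0, 11.4]
force: [-3.2, -1.7, 4.3]
gripper_width: 0.5
```

arm_command([
  [1,0,0,0,0],
  [1,0,0,0,0],
  [1,0,0,0,0],
  [1,0,0,0,0],
  [1,0,0,0,0],
  [1,0,0,0,0],
  [1,0,0,0,0],
  [1,0,0,0,0],
])

```text
time_s: 3.48
ee_pos: [486.7, -196.3, 40.2]
ee_rot: [180.0, -0.0, 11.4]
force: [-2.6, -2.1, 3.1]
gripper_width: 0.5
```

```bash
python3 - <<'E'
from h import *
s=env.state();print(s["ee_pos"],s["gripper_width"],s["force"])
cv2.imwrite("pics/w3.png",env.grab_frame("wrist")[:,:,::-1])
a=env.grab_frame("side")[150:330,240:430,::-1];cv2.imwrite("pics/d3.png",cv2.resize(a,None,fx=3.3,fy=3.3,interpolation=2))
E
```

```text
[ 486.74330356 -196.33696475   40.1744478 ] 0.46115894008675834 [-2.6449728  -2.12393764  3.06371504]
```

View pics/w3.png

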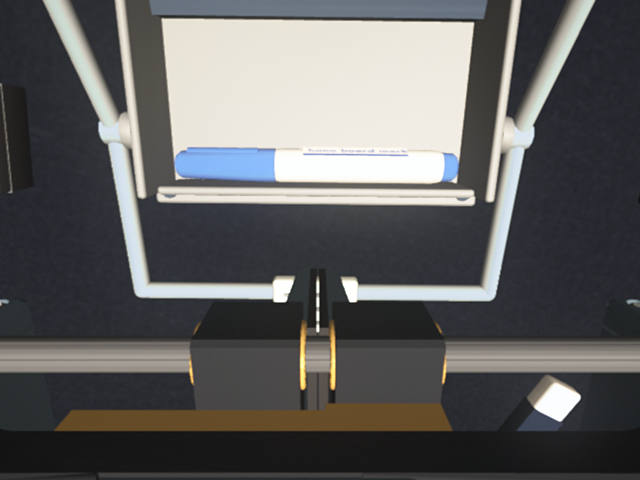

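View pics/d3.png

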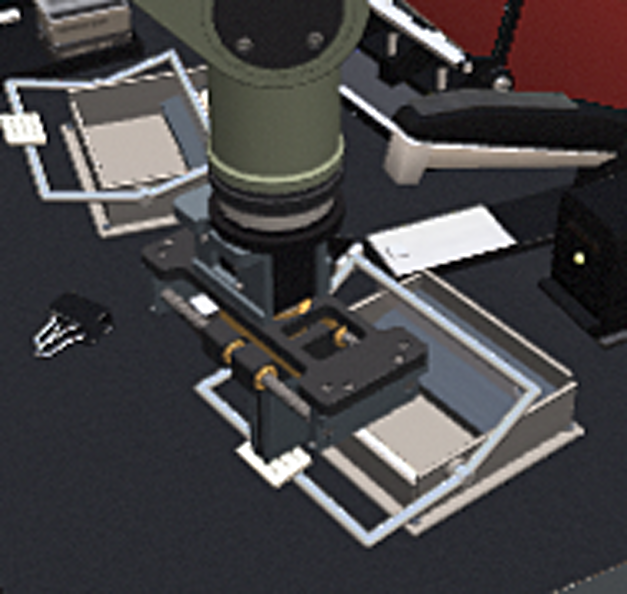

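The marker lies in the tray against the front wall (wrist view, x 175 to 458, y 165). Next I'll lift straight up, slowly at first.

arm_command([
  [1,0,0,-0.015,0],
  [1,0,0,-0.03,0],
  [1,0,0,-0.045,0],
  [1,0,0,-0.06,0],
  [1,0,0,-0.09,0],
  [1,0,0,-0.15,0],
  [1,0,0,-0.2,0],
  [1,0,0,-0.24,0],
])

```text
time_s: 4.25
ee_pos: [486.9, -196.2, 162.5]
ee_rot: [179.9, -0.1, 11.4]
force: [1.6, 0.5, 0.1]
gripper_width: 0.2
```

arm_command([
  [1,-0.04,0,-0.04,0],
  [1,-0.1,0,-0.08,0],
  [1,-0.1,0,-0.08,0],
  [1,-0.1,0,-0.08,0],
  [1,-0.1,0,-0.08,0],
  [1,-0.1,0,-0.08,0],
])

```text
time_s: 4.75
ee_pos: [437.9, -205.7, 201.7]
ee_rot: [180.0, -0.1, 11.4]
force: [0.1, 0.2, 0.5]
gripper_width: 0.3
```

```bash
python3 - <<'E'
from h import *
s=env.state();print(s["ee_pos"],s["gripper_width"],s["force"])
cv2.imwrite("pics/w4.png",env.grab_frame("wrist")[:,:,::-1])
a=env.grab_frame("side")[150:330,240:430,::-1];cv2.imwrite("pics/d4.png",cv2.resize(a,None,fx=3.3,fy=3.3,interpolation=2))
E
```

```text
[ 437.91796565 -205.71377588  201.69316011] 0.32087304965812924 [0.12235242 0.19708199 0.53413153]
```

View pics/w4.png

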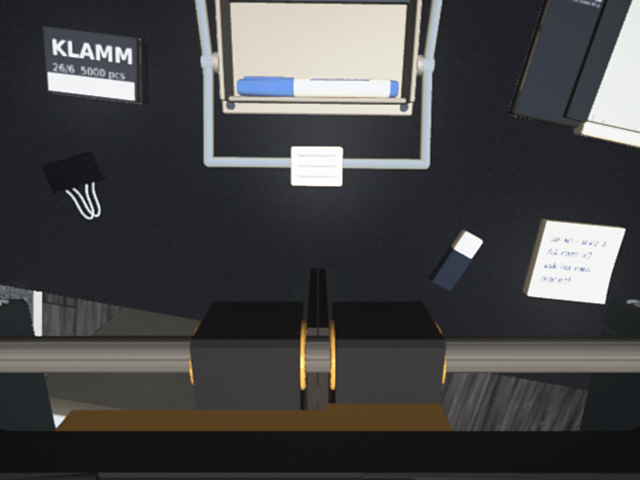

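View pics/d4.png

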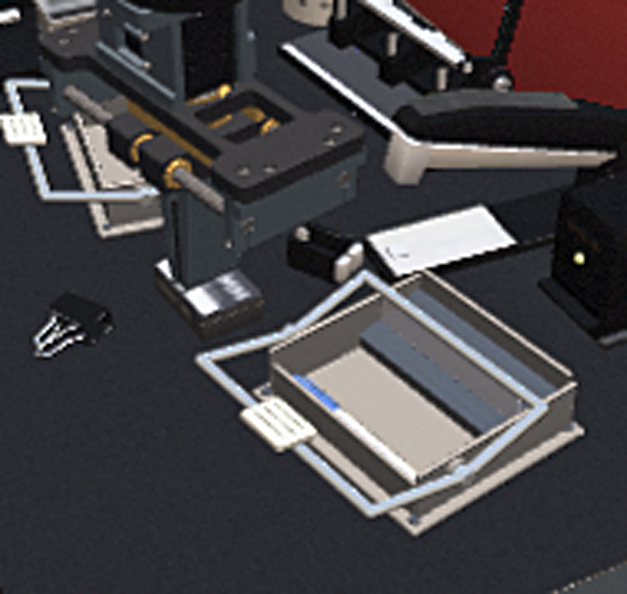

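```bash
python3 -c "
from workcell import env
print(env.job_done(), env.state()['force'])"
```

```text
the job is handed in; nothing more can be done
the job is handed in; nothing more can be done
```

The marker is in its tray and its gate is shut again; I handed the job in at about 5 s.

- **What I did:** I found the marker's dispenser on the right (blue-capped marker) from the camera views. I pressed the middle of its paddle with closed fingertips to TCP z ≈ 40 mm, at about 5 N. I held it there until the marker had rolled in by itself, then lifted off and backed away.
- **Last checks:** The last pictures show the marker lying in the tray against the front wall, and the paddle and gate frame back where they started. The other dispenser and the loose things look unmoved, though I judged that by eye from the pictures, and the gripper partly hid the other dispenser. The arm was clear at z ≈ 202 mm, with the force back near zero.
- **Disagreements:** Paddle position differed by only 1–4 mm between cameras, and no check failed. The wrist force fell from about 4.3 to 3.1 N (vertical) during the hold, and I took this as sensor noise. A force reading after hand-in was refused, so nothing was checked after that.

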